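Torque the irrigation filter's lid bolt until the wrench clicks over

TASK

Tighten the lid bolt of the irrigation filter: swing the red-handled break-over wrench that sits on it clockwise (seen from above), pushing on the red grip, until its hinge clearly breaks over, and stop there without forcing the hinge on to its end stop. Then swing the handle back until it has straightened and its shaft lies over the green rest post, and let go of it. Leave the pot, the cell tray and the jar where they are.

Things in the scene. Friction and masses are not known exactly. Their poses are not given: they have to be found in the camera images.
- filter_unit: Irrigation filter, fixed to the bench: steel base plate 280 x 260 x 12 mm, black round housing 128 mm across with a blue band, 114 mm high, and grey pipe stubs left and right (top of their unions 79 mm high). Origin on the bench directly under the bolt, whose axis is vertical; z up. The wrench's working swing is on the -x side of it.
- wrench_head: Steel ratchet head, 38 mm across, captive on the bolt. Origin on the bolt axis, 145 mm above the bench; its -x axis points along its 50 mm arm to the break-over hinge. Clockwise it runs free for 0.1 to 0.35 rad, catches at a place that cannot be seen, then turns the bolt, stiffening, 0.2 to 0.4 rad. Counter-clockwise it always runs free (0.4 N at the grip), leaving the bolt as it is.
- wrench_handle: Handle, origin on its vertical hinge pin 50 mm from the bolt axis; -x runs along it to the grip; in line with the head at rest. Pushed clockwise at mid-grip, it meets about 5 N when the ratchet catches, rising; at 7.5 to 9 N the hinge breaks over and the push falls (6.5 N at 0.12 rad of bend, 5 N at 0.2) until a hard stop at 0.40 rad. Not pushed, it springs straight.
- grip (a point): Middle of the red grip on the handle, 200 mm from the bolt axis when straight, 145 mm above the bench, nothing under it but the base plate or bench. The grip is a bar 100 mm long, 24 mm wide and 24 mm high, running along the x axis of this point; z up. Pushing the wrench nearer to the bolt than the grip overtightens the bolt before the hinge gives.
- neck (a point): Point on the bare 16 mm steel shaft of the handle, 110 mm from the bolt axis when straight; z up. It should end above the rest post.
- park (a point): Where the neck belongs at the end: 19 mm above the top of the green rest post (18 x 36 mm top, 126 mm above the bench, 110 mm from the bolt axis, part of the filter unit). The handle passes over the post without touching.
- bolt_mark (a point): Red mark on the bolt's flange, 20 mm from the bolt axis, 120 mm above the bench; it turns with the bolt.
- pot: Empty terracotta pot, 80 mm across, 75 mm high, origin at the centre of its underside. Leave alone.
- cell_tray: Empty black cell tray 120 x 180 x 45 mm, origin at the centre of its underside. Leave alone.
- jar: White jar with a green cap, 60 mm across, 85 mm high, origin at the centre of its underside. Leave alone.

How it is judged:
On the way:
1. the wrench's hinge breaks over under load (handle bent at least 0.10 rad from the head) (angle between the x axis of wrench_head and the x axis of wrench_handle, either way round above 0.1 rad and distance of bolt_mark from where it was at the start of the episode above 0.002 m), for 0.1 s.
At the end, for the whole second after the job is handed in: The bolt has been tightened (its mark moved more than 2 mm) and stays so, the wrench is straight again (within 0.05 rad) and still, with its neck within 16 mm, seen from above, of the point over the green rest post (angle between the x axis of wrench_head and the x axis of wrench_handle, either way round below 0.05 rad and horizontal distance between neck and park below 0.016 m and angular speed of wrench_handle below 0.05 rad/s and distance of bolt_mark from where it was at the start of the episode above 0.002 m); the robot touches nothing.
It fails at once if the handle is forced on towards its stop after breaking over (bent more than 0.30 rad) (angle between the x axis of wrench_head and the x axis of wrench_handle, either way round above 0.3 rad).
It fails at once if the bolt is overtightened (its mark has travelled more than 12 mm) (distance of bolt_mark from where it was at the start of the episode above 0.012 m).
It fails at once if the pot, the cell tray or the jar is pushed away (more than 20 mm) (distance of any of pot, cell_tray, jar from where it was at the start of the episode above 0.02 m).
It also fails if it takes over 51 s, if anything falls off the work surface, if the arm or the gripper's body presses on something with over 40 N, if the wrist force passes 120 N, or if a joint passes its speed limit or range.

ROBOT

A 7-joint arm with a two-finger parallel gripper is mounted at the origin on the work surface. World frame = base frame: x ahead of the robot, y to its left, z up, the work surface at z = 0. Lengths are in m, angles in rad, forces in N, time in s.
With the tool pointing down it reaches from about 0.35 to 0.9 m from the base axis. Payload 8.1 kg.
Tool frame: the origin (TCP) lies at the centre of the arm's flange, where the gripper is bolted on; the fingertips stand 178 mm ahead of it and the grasp point (between the pads) lies 159 mm ahead of it; x points along the fingers, z is the direction in which the jaws open and shut, and the axes are right-handed (so a half turn about x gives the same grasp; the last joint's range is limited). The gripper opens to 92 mm and grips with 3 to 60 N. Pads are 19 mm wide; open, the fingers measure 130 mm over their backs; the gripper's body (75 mm by 190 mm) begins 47 mm behind the grasp point.
Start: joints at [1.214, 0.434, 0.025, 1.573, -0.012, 1.134, -0.075], TCP at [0.157, -0.605, 0.405] pointing down, gripper open.
Joint ranges: [-2.62, 2.62], [-0.44, 2.09], [-1.27, 1.32], [0.08, 2.57], [-1.32, 4.46], [0.12, 2], [-2.74, 2.74]. Speed limits (rad/s): [2.22, 2.22, 3.01, 3.01, 3.14, 3.14, 3.14].

INTERFACE

Orientations are given as a rotation vector (axis times angle).
In Python, from cell import arm, get_image, search_frame, pinpoint gives the robot as it stands.
- The arm moves only by the tool arm_command, never from a script. Its argument "motion" is a list of rows, each a list of 7 numbers: the finger opening in mm, from 0 to 91.8, then the shift along the tool's x, y, z in mm, then the turn, a rotation vector about the tool's x, y, z in degrees. In form: [[fingers, x, y, z, ax, ay, az], ...]. A call has 1 to 5 rows; each row shifts and turns the commanded pose from where the row before left it, along the tool's axes as they then stand; what a row does not reach is not made up. A row lasts 1/8 s, in which the tool goes at most 62.5 mm and 10.7 degrees, less where a joint would pass 70% of its speed; a pose out of reach is approached as far as the arm can. A call with a gripper value outside its range is refused whole. The fingers move at their own pace and stop on an object; "newtons" is the grip in N (left out, the last holds). Time passes only in rows, so rows that do not move let the fingers close. It gives the time, the measured TCP pose, the force and the opening at its end, in the units of the state.
- arm.observe(): the state, without advancing time (a new reading comes with each control period).
- get_image(name): name is "scene" or "side" or "wrist"; returns a dict with "frame" (384x512x3 uint8, red, green, blue), "range_z" (384x512 float32, m along the optical axis (not along the pixel's ray), 0 where there is no reading), "K" (3x3 intrinsics, pixels), "origin" and "rotation" of the camera in the world; the wrist camera has in their place "tool_from_camera" (4x4, takes a point from camera to tool coordinates, whose origin is the TCP and whose axes are the tool frame's). Camera axes: x right, y down, z forward; pixel columns grow to the right and rows downward; lengths in m; the calibration is good to about 2 mm. A picture is of the moment at which its call begins: read the wrist's pose just before it.
- arm.sign_off(): hands the job in, once; it reports no verdict.
Trained networks look in the newest picture that a camera, given by its name, has taken for a name from the list of things; names that differ only in an ending like _2 or _b are one class to them, and where a whole thing is asked for, a point or a joint stands for the part that bears it (a point fixed in the world has none). Each returns a list of dicts, best first, with "p" (0 to 1); they miss things now and then, are a little off and sometimes report something else, mostly with a low value. They report only what shows in the picture. A call takes as long as a camera call.
- search_frame(camera, target): "point" ([x, y, z] in m, in world coordinates, good to about 4 mm: the middle of the surface that is visible of it).
- pinpoint(camera, target): "point" ([x, y, z] in m, in world coordinates, good to about 4 mm: a listed point, or the origin of a listed thing).
The state is a dict: "clock": time; "joints": joint angles; "dq": joint speeds; "joint_efforts": joint torques, N m; "position": TCP position; "ee_rot": TCP orientation; "force": force on the tool from outside, world axes, zero at the start; "ft_torque": the same for the moment, N m; "width": opening from 0.0 (shut) to 1.0 (fully open).
Only numpy, scipy, OpenCV 4.12 (cv2) and the standard library are available. Lean on these libraries where they do the work, as an engineer would, in place of code of your own. Each camera call takes 0.05 s, during which the arm holds its last target. There are 200 camera calls.

## Working session

There is one attempt and no reset: what is moved stays moved. The work goes in short steps, Python scripts to look and compute and a tool call to move; the robot and the scene stay as the last step left them, time stands still between calls to the robot, and variables do not carry over. Pictures are saved under pics/ and viewed, about 8 in all and at most 12, crops included, and the job is handed in when it is done.

Besides the shell and the picture viewer there is one more tool, called after ">>>" by a JSON object that holds its "api" and its "payload", one argument or row to a line. arm_command: Moves the arm, as the interface text tells. Its arguments: {"type":"object","properties":{"motion":{"type":"array"},"newtons":{"type":"number"}},"required":["motion"]}

```bash
mkdir -p pics
cat > h.py <<'E'
from cell import arm,get_image,search_frame,pinpoint
import numpy as np,cv2
from scipy.spatial.transform import Rotation as R
def best(f,c,t):
    r=f(c,t); return [(round(d['p'],2),np.round(d['point'],4).tolist()) for d in r[:2]]
def save(im,n): cv2.imwrite('pics/'+n,im['frame'][:,:,::-1])
E
python3 - <<'E'
from h import *
s=arm.observe(); print({k:np.round(v,3).tolist() for k,v in s.items()})
print(np.round(R.from_rotvec(s['ee_rot']).as_matrix(),3))
ims=[]
for c in ['scene','side']:
    im=get_image(c); save(im,c+'0.png')
    print(c,np.round(im['origin'],3))
    for t in ['filter_unit','wrench_head','wrench_handle','grip','neck','park','bolt_mark','pot','cell_tray','jar']: print(t,best(pinpoint,c,t))
print(arm.observe()['clock'])
E
```

```text
{'clock': 0.0, 'joints': [1.214, 0.435, 0.025, 1.574, -0.012, 1.134, -0.075], 'dq': [-0.0, 0.001, 0.0, -0.0, 0.0, -0.001, -0.0], 'joint_efforts': [0.0, -66.785, 0.985, -31.446, -0.061, 0.043, 0.0], 'position': [0.157, -0.605, 0.404], 'ee_rot': [1.021, 1.32, -1.02], 'force': [-0.002, -0.035, 0.363], 'ft_torque': [-0.038, -0.009, 0.054], 'width': 1.002}
[[-0.001  0.968  0.251]
 [ 0.001  0.251 -0.968]
 [-1.    -0.    -0.002]]
scene [ 1.238 -0.068  0.732]
filter_unit [(0.87, [0.6446, 0.03, -0.0044])]
wrench_head [(0.57, [0.644, 0.0316, 0.1456]), (0.27, [0.4316, -0.3357, 0.0018])]
wrench_handle [(0.86, [0.5916, 0.03, 0.1458])]
grip [(0.69, [0.4456, 0.0211, 0.1439])]
neck [(0.85, [0.5309, 0.0295, 0.1437])]
park [(0.87, [0.5601, -0.0408, 0.1465])]
bolt_mark [(0.88, [0.6585, 0.0311, 0.1156]), (0.53, [0.6429, 0.032, 0.1476])]
pot [(0.95, [0.6319, 0.4483, -0.0011])]
cell_tray [(0.88, [0.3756, 0.3888, -0.0029])]
jar [(0.62, [0.4342, -0.3346, 0.0025])]
side [0.322 1.199 0.93 ]
filter_unit [(0.63, [0.6442, 0.0304, -0.0014])]
wrench_head [(0.68, [0.6474, 0.029, 0.1489])]
wrench_handle [(0.76, [0.5922, 0.0303, 0.1442])]
grip [(0.83, [0.4473, 0.0263, 0.1462])]
neck [(0.87, [0.5341, 0.0288, 0.1471])]
park [(0.77, [0.5601, -0.0367, 0.142])]
bolt_mark [(0.73, [0.6671, 0.0296, 0.1229])]
pot [(0.69, [0.6296, 0.4492, 0.0031]), (0.26, [0.6663, 0.0344, 0.1225])]
cell_tray [(0.68, [0.3796, 0.3927, 0.0009]), (0.43, [0.5939, 0.0331, 0.1446])]
jar [(0.63, [0.4284, -0.3353, -0.0]), (0.59, [0.4435, 0.0257, 0.1456])]
1.1
```

View pics/scene0.png

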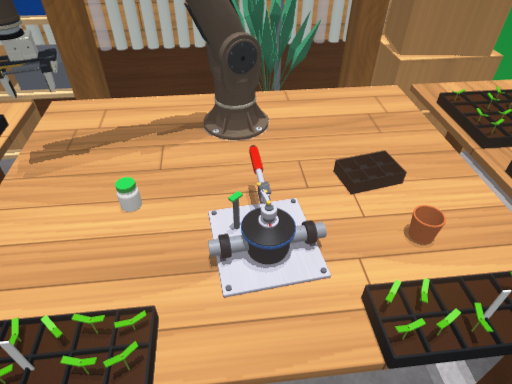

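View pics/side0.png

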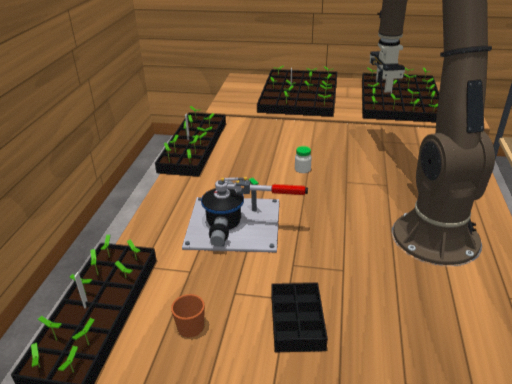

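>>> {"api": "arm_command", "payload": {
  "motion": [
    [60, 0, 29, -36, 0, 0, 0],
    [60, 0, 29, -36, 0, 0, 0],
    [60, 0, 29, -36, 0, 0, 0],
    [60, 0, 29, -36, 0, 0, 0],
    [60, 0, 29, -36, 0, 0, 0]
  ]
}}

```text
clock: 1.72
position: [0.2526, -0.3929, 0.4049]
ee_rot: [1.02, 1.318, -1.02]
force: [1.1, 0.3, 0.2]
width: 0.654
```

>>> {"api": "arm_command", "payload": {
  "motion": [
    [60, 0, 29, -36, 0, 0, 0],
    [60, 0, 29, -36, 0, 0, 0],
    [60, 0, 29, -36, 0, 0, 0],
    [60, 0, 29, -36, 0, 0, 0],
    [60, 0, 29, -36, 0, 0, 0]
  ]
}}

```text
clock: 2.35
position: [0.3477, -0.1823, 0.4051]
ee_rot: [1.02, 1.317, -1.02]
force: [1.5, -0.6, 0.1]
width: 0.655
```

>>> {"api": "arm_command", "payload": {
  "motion": [
    [60, 0, 29, -36, 3, 0, 0],
    [60, 0, 29, -36, 3, 0, 0],
    [60, 0, 29, -36, 3, 0, 0],
    [60, 0, 29, -36, 3, 0, 0],
    [60, 0, 0, 0, 0, 0, 0]
  ]
}}

```text
clock: 2.98
position: [0.4376, -0.019, 0.405]
ee_rot: [1.175, 1.232, -1.171]
force: [-1.0, -0.7, 0.4]
width: 0.654
```

```bash
cat >> h.py <<'E'
B=np.array([.6445,.0305])   # bolt axis
def tool():
    s=arm.observe(); M=R.from_rotvec(s['ee_rot']).as_matrix(); return s,M,s['position']+.159*M[:,0]
def rep():
    s,M,g=tool(); d=g[:2]-B
    print('t %.2f grasp %s r %.4f phi %.3f (from -x, ccw+) toolyaw %.3f F %s'%(s['clock'],np.round(g,4),np.hypot(*d),np.arctan2(-d[1],-d[0]),np.arctan2(M[1,1],M[0,1]),np.round(s['force'],1)))
    return s,M,g
E
python3 - <<'E'
from h import *
s,M,g=rep()
im=get_image('wrist'); save(im,'w1.png')
for t in ['wrench_head','wrench_handle','grip','neck','bolt_mark','park']: print(t,best(pinpoint,'wrist',t))
# red grip blob in world from depth
f=cv2.cvtColor(im['frame'],cv2.COLOR_RGB2HSV); z=im['range_z']
m=((f[...,0]<8)|(f[...,0]>172))&(f[...,1]>150)&(f[...,2]>80)&(z>0)
v,u=np.nonzero(m); K=im['K']
P=np.c_[(u-K[0,2])/K[0,0],(v-K[1,2])/K[1,1],np.ones(len(u))]*z[v,u][:,None]
P=P@im['tool_from_camera'][:3,:3].T+im['tool_from_camera'][:3,3]; P=P@M.T+s['position']
P=P[(P[:,2]>.15)&(P[:,2]<.165)]; print(len(P),P.min(0),P.max(0),P.mean(0)); w,V=np.linalg.eigh(np.cov(P[:,:2].T)); print(V[:,1])
E
```

```text
t 2.98 grasp [ 0.4378 -0.0187  0.246 ] r 0.2125 phi 0.234 (from -x, ccw+) toolyaw 0.049 F [-1.  -0.7  0.4]
wrench_head []
wrench_handle []
grip [(0.98, [0.4433, 0.0237, 0.1418])]
neck [(0.83, [0.5357, 0.0289, 0.1454])]
bolt_mark []
park [(0.85, [0.5578, -0.0424, 0.1451])]
2737 [0.40113101 0.01192559 0.15004483] [0.49255299 0.03753354 0.15851605] [0.45266874 0.02397597 0.15572377]
[-0.9964093  -0.08466699]
```

View pics/w1.png

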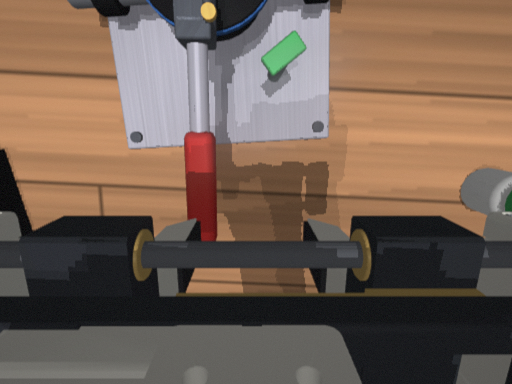

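>>> {"api": "arm_command", "payload": {
  "motion": [
    [60, 0, 9, -42, 0, 0, 0],
    [60, 20, 0, 0, 0, 0, 0],
    [60, 27, 0, 0, 0, 0, 0],
    [60, 27, 0, 0, 0, 0, 0],
    [60, 27, 0, 0, 0, 0, 0]
  ]
}}

```text
clock: 3.95
position: [0.4433, 0.0197, 0.3031]
ee_rot: [1.177, 1.229, -1.177]
force: [0.9, 0.2, 0.2]
width: 0.657
```

>>> {"api": "arm_command", "payload": {
  "motion": [
    [46, 0, 0, 0, 0, 0, 0],
    [46, 0, 0, 0, 0, 0, 0]
  ]
}}

```text
clock: 4.2
position: [0.4437, 0.0202, 0.3046]
ee_rot: [1.177, 1.229, -1.176]
force: [0.3, 0.2, 0.9]
width: 0.514
```

```bash
python3 -c "
from h import *
rep(); im=get_image('wrist'); save(im,'w2.png')"
```

```text
t 4.20 grasp [0.4438 0.0202 0.1456] r 0.2010 phi 0.051 (from -x, ccw+) toolyaw 0.044 F [0.3 0.2 0.9]
```

View pics/w2.png

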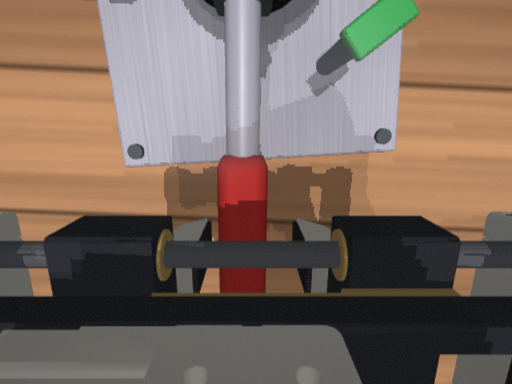

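>>> {"api": "arm_command", "payload": {
  "motion": [
    [34, 0, 0.2, -9, 2.6, 0, 0],
    [34, 0, 0.2, -9, 2.6, 0, 0],
    [34, 0, 0.2, -9, 2.6, 0, 0],
    [34, 0, 0.2, -9, 2.6, 0, 0],
    [34, 0, 0.2, -9, 2.6, 0, 0]
  ]
}}

```text
clock: 4.88
position: [0.4466, 0.065, 0.3048]
ee_rot: [1.344, 1.115, -1.343]
force: [-0.4, -5.2, -0.2]
width: 0.369
```

```bash
python3 -c "
from h import *
rep()"
```

```text
t 4.88 grasp [0.4469 0.0649 0.1458] r 0.2006 phi -0.172 (from -x, ccw+) toolyaw -0.185 F [-0.4 -5.2 -0.2]
```

>>> {"api": "arm_command", "payload": {
  "motion": [
    [34, 0, 0.1, -6, 1.7, 0, 0],
    [34, 0, 0.1, -6, 1.7, 0, 0],
    [34, 0, 0.1, -6, 1.7, 0, 0],
    [34, 0, 0, 0, 0, 0, 0]
  ]
}}

```text
clock: 5.38
position: [0.4504, 0.082, 0.3045]
ee_rot: [1.406, 1.067, -1.407]
force: [-1.3, -4.9, -0.0]
width: 0.371
```

>>> {"api": "arm_command", "payload": {
  "motion": [
    [34, 0, 0.1, -6, 1.7, 0, 0],
    [34, 0, 0.1, -6, 1.7, 0, 0],
    [34, 0, 0, 0, 0, 0, 0]
  ]
}}

```text
clock: 5.75
position: [0.4538, 0.0933, 0.3043]
ee_rot: [1.448, 1.033, -1.45]
force: [-1.6, -5.6, -0.3]
width: 0.371
```

```bash
python3 -c "
from h import *
rep()"
```

```text
t 5.75 grasp [0.4537 0.093  0.1453] r 0.2008 phi -0.317 (from -x, ccw+) toolyaw -0.332 F [-1.6 -5.6 -0.3]
```

>>> {"api": "arm_command", "payload": {
  "motion": [
    [34, 0, 0.1, -5, 1.4, 0, 0],
    [34, 0, 0.1, -5, 1.4, 0, 0],
    [34, 0, 0, 0, 0, 0, 0]
  ]
}}

```text
clock: 6.12
position: [0.4571, 0.1025, 0.3042]
ee_rot: [1.481, 1.004, -1.485]
force: [-4.1, -5.5, -0.1]
width: 0.37
```

>>> {"api": "arm_command", "payload": {
  "motion": [
    [34, 0, 0.1, -5, 1.4, 0, 0],
    [34, 0, 0.1, -5, 1.4, 0, 0],
    [34, 0, 0, 0, 0, 0, 0]
  ]
}}

```text
clock: 6.5
position: [0.4609, 0.1116, 0.304]
ee_rot: [1.515, 0.974, -1.52]
force: [-4.5, -5.3, 1.2]
width: 0.373
```

```bash
python3 -c "
from h import *
rep()"
```

```text
t 6.50 grasp [0.4606 0.1112 0.145 ] r 0.2008 phi -0.414 (from -x, ccw+) toolyaw -0.429 F [-4.5 -5.3  1.2]
```

```bash
cat >> h.py <<'E'
def bend():
    s,M,g=rep()
    for c in ['wrist','scene','side']:
        im=get_image(c)
        for t in ['wrench_head','wrench_handle','grip','neck','bolt_mark']:
            r=best(pinpoint,c,t)
            for p,q in r[:1]:
                d=np.array(q[:2])-B; print(c,t,p,q,'r %.3f phi %.3f'%(np.hypot(*d),np.arctan2(-d[1],-d[0])))
        if c=='wrist': W=im
    return W
E
python3 - <<'E'
from h import *
im=bend(); save(im,'w3.png')
E
```

```text
t 6.50 grasp [0.4606 0.1112 0.145 ] r 0.2008 phi -0.414 (from -x, ccw+) toolyaw -0.429 F [-4.5 -5.3  1.2]
wrist grip 0.56 [0.4557, 0.1033, 0.1428] r 0.202 phi -0.368
wrist neck 0.76 [0.5448, 0.0727, 0.1438] r 0.108 phi -0.400
scene wrench_head 0.56 [0.6421, 0.0294, 0.1461] r 0.003 phi 0.430
scene wrench_handle 0.41 [0.4577, 0.1055, 0.147] r 0.201 phi -0.382
scene grip 0.76 [0.4606, 0.1031, 0.1456] r 0.198 phi -0.376
scene neck 0.61 [0.5406, 0.0746, 0.1482] r 0.113 phi -0.401
scene bolt_mark 0.86 [0.659, 0.0232, 0.1193] r 0.016 phi 2.675
side wrench_handle 0.67 [0.599, 0.0503, 0.1426] r 0.050 phi -0.410
side grip 0.74 [0.4612, 0.1052, 0.1448] r 0.198 phi -0.387
side neck 0.61 [0.5383, 0.0731, 0.1443] r 0.114 phi -0.381
side bolt_mark 0.72 [0.6655, 0.024, 0.1202] r 0.022 phi 2.841
```

View pics/w3.png

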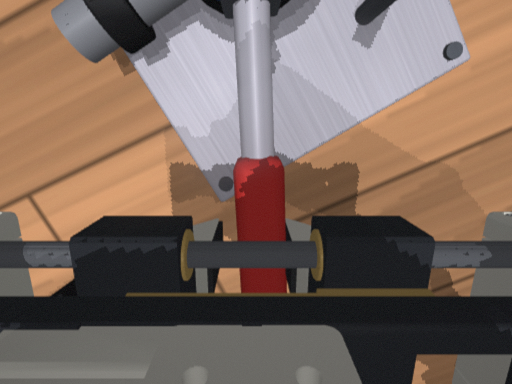

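>>> {"api": "arm_command", "payload": {
  "motion": [
    [34, 0, 0.1, -5, 1.4, 0, 0],
    [34, 0, 0.1, -5, 1.4, 0, 0],
    [34, 0, 0, 0, 0, 0, 0]
  ]
}}

```text
clock: 7.78
position: [0.4651, 0.1205, 0.3039]
ee_rot: [1.549, 0.943, -1.555]
force: [-5.2, -5.5, 0.6]
width: 0.368
```

>>> {"api": "arm_command", "payload": {
  "motion": [
    [34, 0, 0.1, -5, 1.4, 0, 0],
    [34, 0, 0, 0, 0, 0, 0]
  ]
}}

```text
clock: 8.02
position: [0.4674, 0.1248, 0.3038]
ee_rot: [1.565, 0.927, -1.572]
force: [-6.2, -5.7, 0.1]
width: 0.373
```

>>> {"api": "arm_command", "payload": {
  "motion": [
    [34, 0, 0.1, -5, 1.4, 0, 0],
    [34, 0, 0, 0, 0, 0, 0]
  ]
}}

```text
clock: 8.28
position: [0.4698, 0.1292, 0.3038]
ee_rot: [1.582, 0.911, -1.589]
force: [-6.6, -5.4, 0.3]
width: 0.371
```

```bash
python3 -c "
from h import *
bend()"
```

```text
t 8.28 grasp [0.4693 0.1288 0.1448] r 0.2009 phi -0.511 (from -x, ccw+) toolyaw -0.527 F [-6.6 -5.4  0.3]
wrist grip 0.86 [0.4638, 0.1232, 0.1441] r 0.203 phi -0.474
wrist neck 0.85 [0.549, 0.0812, 0.1434] r 0.108 phi -0.488
scene wrench_head 0.58 [0.6449, 0.032, 0.1439] r 0.002 phi -1.831
scene wrench_handle 0.73 [0.5992, 0.0546, 0.1445] r 0.051 phi -0.489
scene grip 0.82 [0.4683, 0.1235, 0.1454] r 0.199 phi -0.486
scene neck 0.57 [0.5458, 0.0859, 0.1463] r 0.113 phi -0.511
scene bolt_mark 0.92 [0.6634, 0.0231, 0.1152] r 0.020 phi 2.768
side wrench_head 0.61 [0.6454, 0.0312, 0.1463] r 0.001 phi -2.481
side wrench_handle 0.92 [0.6003, 0.0567, 0.1427] r 0.051 phi -0.535
side grip 0.53 [0.4702, 0.1243, 0.1452] r 0.198 phi -0.494
side neck 0.92 [0.5441, 0.0858, 0.1453] r 0.115 phi -0.503
side bolt_mark 0.56 [0.6679, 0.0272, 0.1224] r 0.024 phi 3.001
```

>>> {"api": "arm_command", "payload": {
  "motion": [
    [34, 0, 0.1, -4, 1.2, 0, 0],
    [34, 0, 0, 0, 0, 0, 0]
  ]
}}

```text
clock: 9.43
position: [0.4717, 0.1324, 0.3037]
ee_rot: [1.596, 0.898, -1.604]
force: [-6.5, -5.7, 1.6]
width: 0.37
```

>>> {"api": "arm_command", "payload": {
  "motion": [
    [34, 0, 0.1, -4, 1.2, 0, 0],
    [34, 0, 0, 0, 0, 0, 0]
  ]
}}

```text
clock: 9.68
position: [0.4738, 0.136, 0.3037]
ee_rot: [1.61, 0.884, -1.619]
force: [-7.5, -5.6, 0.9]
width: 0.374
```

>>> {"api": "arm_command", "payload": {
  "motion": [
    [34, 0, 0.1, -4, 1.2, 0, 0],
    [34, 0, 0, 0, 0, 0, 0]
  ]
}}

```text
clock: 9.93
position: [0.476, 0.1395, 0.3038]
ee_rot: [1.624, 0.87, -1.633]
force: [-7.3, -5.4, 0.2]
width: 0.37
```

```bash
python3 -c "
from h import *
bend()"
```

```text
t 9.93 grasp [0.4754 0.1391 0.1448] r 0.2010 phi -0.571 (from -x, ccw+) toolyaw -0.589 F [-7.3 -5.4  0.2]
wrist grip 0.68 [0.4735, 0.1346, 0.1478] r 0.200 phi -0.547
wrist neck 0.8 [0.5507, 0.0862, 0.148] r 0.109 phi -0.536
scene wrench_head 0.84 [0.6447, 0.0327, 0.144] r 0.002 phi -1.661
scene wrench_handle 0.79 [0.6016, 0.0556, 0.1421] r 0.050 phi -0.529
scene grip 0.61 [0.4739, 0.1344, 0.1449] r 0.200 phi -0.547
scene neck 0.74 [0.546, 0.0893, 0.1455] r 0.115 phi -0.538
scene bolt_mark 0.98 [0.6614, 0.0237, 0.118] r 0.018 phi 2.759
side wrench_head 0.77 [0.6458, 0.0333, 0.1477] r 0.003 phi -2.005
side wrench_handle 0.73 [0.6017, 0.0568, 0.1453] r 0.050 phi -0.551
side grip 0.81 [0.4746, 0.1327, 0.147] r 0.198 phi -0.542
side neck 0.67 [0.5481, 0.0868, 0.1438] r 0.112 phi -0.529
side bolt_mark 0.6 [0.6658, 0.0229, 0.1203] r 0.023 phi 2.799
```

>>> {"api": "arm_command", "payload": {
  "motion": [
    [34, 0, 0.1, -4, 1.2, 0, 0],
    [34, 0, 0, 0, 0, 0, 0]
  ]
}}

```text
clock: 11.08
position: [0.4783, 0.1429, 0.3038]
ee_rot: [1.639, 0.856, -1.647]
force: [-7.0, -3.9, 1.2]
width: 0.37
```

>>> {"api": "arm_command", "payload": {
  "motion": [
    [34, 0, 0.1, -4, 1.2, 0, 0],
    [34, 0, 0, 0, 0, 0, 0]
  ]
}}

```text
clock: 11.32
position: [0.4807, 0.1464, 0.3038]
ee_rot: [1.653, 0.842, -1.661]
force: [-7.7, -2.2, 0.4]
width: 0.37
```

>>> {"api": "arm_command", "payload": {
  "motion": [
    [34, 0, 0.1, -4, 1.2, 0, 0],
    [34, 0, 0, 0, 0, 0, 0]
  ]
}}

```text
clock: 11.58
position: [0.4832, 0.1497, 0.3039]
ee_rot: [1.668, 0.827, -1.674]
force: [-5.8, -2.5, 0.5]
width: 0.369
```

```bash
python3 -c "
from h import *
im=bend(); save(im,'w4.png')"
```

```text
t 11.57 grasp [0.4827 0.1495 0.1449] r 0.2009 phi -0.634 (from -x, ccw+) toolyaw -0.652 F [-5.8 -2.5  0.5]
wrist grip 0.81 [0.4767, 0.145, 0.1442] r 0.203 phi -0.599
wrist neck 0.63 [0.5524, 0.0899, 0.1471] r 0.110 phi -0.573
scene wrench_head 0.74 [0.6416, 0.0293, 0.1452] r 0.003 phi 0.392
scene wrench_handle 0.77 [0.6007, 0.057, 0.1448] r 0.051 phi -0.544
scene grip 0.72 [0.4789, 0.1436, 0.1448] r 0.201 phi -0.599
scene neck 0.54 [0.6447, 0.0324, -0.0025] r 0.002 phi -1.676
scene bolt_mark 0.6 [0.6591, 0.0251, 0.1172] r 0.016 phi 2.787
side wrench_head 0.69 [0.6465, 0.03, 0.1453] r 0.002 phi 2.897
side wrench_handle 0.8 [0.5962, 0.0548, 0.1455] r 0.054 phi -0.466
side grip 0.55 [0.4791, 0.1426, 0.1465] r 0.200 phi -0.596
side neck 0.8 [0.5495, 0.09, 0.1465] r 0.112 phi -0.560
side bolt_mark 0.95 [0.6637, 0.0247, 0.1198] r 0.020 phi 2.848
```

View pics/w4.png

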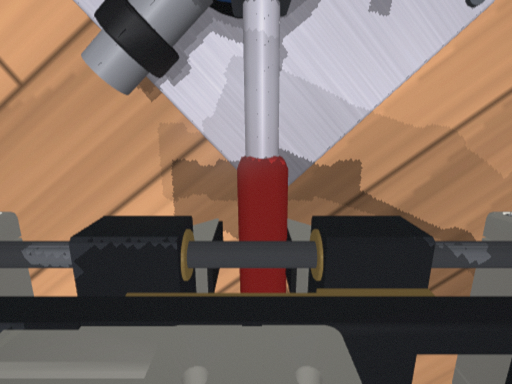

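>>> {"api": "arm_command", "payload": {
  "motion": [
    [34, 0, 0.2, -4, 1.5, 0, 0],
    [34, 0, 0, 0, 0, 0, 0]
  ]
}}

```text
clock: 12.72
position: [0.4859, 0.1529, 0.304]
ee_rot: [1.686, 0.809, -1.692]
force: [-6.4, -2.9, 0.9]
width: 0.373
```

>>> {"api": "arm_command", "payload": {
  "motion": [
    [34, 0, 0.2, -4, 1.5, 0, 0],
    [34, 0, 0, 0, 0, 0, 0]
  ]
}}

```text
clock: 12.98
position: [0.4887, 0.156, 0.304]
ee_rot: [1.704, 0.79, -1.709]
force: [-7.5, -2.1, 1.1]
width: 0.372
```

```bash
python3 -c "
from h import *
im=bend()
im=get_image('side'); cv2.imwrite('pics/s5.png',cv2.resize(im['frame'][130:260,170:330,::-1],None,fx=4,fy=4,interpolation=2))"
```

```text
t 12.97 grasp [0.4883 0.156  0.145 ] r 0.2003 phi -0.677 (from -x, ccw+) toolyaw -0.704 F [-7.5 -2.1  1.1]
wrist grip 0.92 [0.484, 0.1514, 0.1433] r 0.201 phi -0.646
wrist neck 0.95 [0.5544, 0.0937, 0.1437] r 0.110 phi -0.612
scene wrench_head 0.81 [0.6429, 0.028, 0.1448] r 0.003 phi 1.001
scene wrench_handle 0.56 [0.5984, 0.0555, 0.1477] r 0.052 phi -0.497
scene grip 0.59 [0.4865, 0.1518, 0.1461] r 0.199 phi -0.655
scene neck 0.82 [0.5498, 0.0948, 0.1456] r 0.114 phi -0.596
scene bolt_mark 0.89 [0.6605, 0.0241, 0.1173] r 0.017 phi 2.761
side wrench_head 0.94 [0.6454, 0.0286, 0.1461] r 0.002 phi 2.013
side wrench_handle 0.82 [0.6014, 0.0556, 0.145] r 0.050 phi -0.527
side grip 0.86 [0.4881, 0.1505, 0.1437] r 0.197 phi -0.654
side neck 0.79 [0.5513, 0.0878, 0.149] r 0.109 phi -0.551
side bolt_mark 0.66 [0.6636, 0.028, 0.1235] r 0.019 phi 3.011
```

View pics/s5.png

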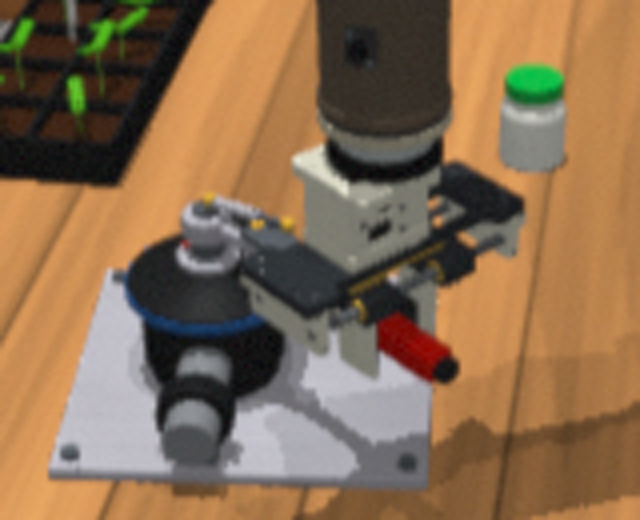

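>>> {"api": "arm_command", "payload": {
  "motion": [
    [34, 0, 0.2, -4, 1.5, 0, 0],
    [34, 0, 0, 0, 0, 0, 0],
    [34, 0, 0, 0, 0, 0, 0]
  ]
}}

```text
clock: 14.3
position: [0.4916, 0.1589, 0.304]
ee_rot: [1.721, 0.771, -1.725]
force: [-6.0, -0.3, 0.7]
width: 0.368
```

```bash
python3 -c "
from h import *
im=bend()"
```

```text
t 14.30 grasp [0.4912 0.1589 0.145 ] r 0.1999 phi -0.697 (from -x, ccw+) toolyaw -0.730 F [-6.  -0.3  0.7]
wrist grip 0.72 [0.4874, 0.156, 0.1427] r 0.201 phi -0.674
wrist neck 0.96 [0.5597, 0.0932, 0.1448] r 0.105 phi -0.637
scene wrench_head 0.78 [0.6413, 0.032, 0.1427] r 0.004 phi -0.438
scene wrench_handle 0.92 [0.6009, 0.0572, 0.1435] r 0.051 phi -0.549
scene neck 0.93 [0.553, 0.0981, 0.145] r 0.114 phi -0.636
scene bolt_mark 0.66 [0.6587, 0.0233, 0.1195] r 0.016 phi 2.672
side wrench_head 0.57 [0.6443, 0.0304, 0.1485] r 0.000 phi 0.464
side grip 0.74 [0.489, 0.1549, 0.1442] r 0.199 phi -0.675
side neck 0.86 [0.5525, 0.0912, 0.1445] r 0.110 phi -0.583
side bolt_mark 0.93 [0.6656, 0.0239, 0.1231] r 0.022 phi 2.838
```

>>> {"api": "arm_command", "payload": {
  "motion": [
    [34, 0, 0.1, 8, -2.6, 0, 0],
    [34, 0, 0.2, 8, -2.6, 0, 0],
    [34, 0, 0.2, 8, -2.6, 0, 0],
    [34, 0, 0.2, 8, -2.6, 0, 0],
    [34, 0, 0.2, 8, -2.6, 0, 0]
  ]
}}

```text
clock: 15.82
position: [0.4687, 0.1257, 0.3041]
ee_rot: [1.568, 0.928, -1.57]
force: [-0.5, 0.6, -0.0]
width: 0.368
```

```bash
python3 -c "
from h import *
im=bend()"
```

```text
t 15.82 grasp [0.4686 0.1256 0.1451] r 0.2000 phi -0.495 (from -x, ccw+) toolyaw -0.502 F [-0.5  0.6 -0. ]
wrist neck 0.89 [0.5432, 0.0784, 0.1464] r 0.112 phi -0.442
scene wrench_head 0.8 [0.6454, 0.0345, 0.1441] r 0.004 phi -1.792
scene wrench_handle 0.62 [0.6036, 0.0566, 0.1465] r 0.049 phi -0.568
scene grip 0.97 [0.4667, 0.1241, 0.1462] r 0.201 phi -0.485
scene neck 0.87 [0.5431, 0.0816, 0.1463] r 0.114 phi -0.467
scene bolt_mark 0.94 [0.6624, 0.0243, 0.1142] r 0.019 phi 2.808
side wrench_head 0.86 [0.6444, 0.0303, 0.147] r 0.000 phi 1.107
side wrench_handle 0.62 [0.598, 0.0569, 0.1445] r 0.053 phi -0.516
side grip 0.85 [0.4675, 0.1233, 0.144] r 0.200 phi -0.483
side neck 0.66 [0.5434, 0.0817, 0.1447] r 0.113 phi -0.469
side bolt_mark 0.79 [0.6663, 0.0229, 0.1232] r 0.023 phi 2.806
```

Straightened and force-free. Continue back.

>>> {"api": "arm_command", "payload": {
  "motion": [
    [34, 0, 0.4, 13, -3.7, 0, 0],
    [34, 0, 0.4, 13, -3.7, 0, 0],
    [34, 0, 0.4, 13, -3.7, 0, 0],
    [34, 0, 0.4, 13, -3.7, 0, 0],
    [34, 0, 0.4, 13, -3.7, 0, 0]
  ]
}}

```text
clock: 17.35
position: [0.4479, 0.0657, 0.304]
ee_rot: [1.341, 1.119, -1.338]
force: [0.1, 0.6, 0.2]
width: 0.373
```

>>> {"api": "arm_command", "payload": {
  "motion": [
    [34, 0, 0.4, 13, -3.7, 0, 0],
    [34, 0, 0.4, 13, -3.7, 0, 0],
    [34, 0, 0.4, 13, -3.7, 0, 0],
    [34, 0, 0.4, 13, -3.7, 0, 0],
    [34, 0, 0.4, 13, -3.7, 0, 0]
  ]
}}

```text
clock: 17.98
position: [0.4467, 0.0009, 0.304]
ee_rot: [1.103, 1.274, -1.101]
force: [0.5, 0.7, 0.6]
width: 0.375
```

>>> {"api": "arm_command", "payload": {
  "motion": [
    [34, 0, 0.4, 13, -3.7, 0, 0],
    [34, 0, 0.4, 13, -3.7, 0, 0],
    [34, 0, 0.4, 13, -3.7, 0, 0],
    [34, 0, 0.4, 13, -3.7, 0, 0],
    [34, 0, 0.4, 13, -3.7, 0, 0]
  ]
}}

```text
clock: 18.6
position: [0.4661, -0.061, 0.304]
ee_rot: [0.859, 1.394, -0.857]
force: [0.7, -0.2, 0.2]
width: 0.369
```

```bash
python3 -c "
from h import *
im=bend(); save(im,'w6.png'); print(np.round(arm.observe()['joints'],2))"
```

```text
t 18.60 grasp [ 0.4663 -0.0609  0.145 ] r 0.2002 phi 0.474 (from -x, ccw+) toolyaw 0.467 F [ 0.7 -0.2  0.2]
wrist grip 0.74 [0.4657, -0.0567, 0.143] r 0.199 phi 0.454
wrist neck 0.69 [0.5479, -0.0158, 0.1455] r 0.107 phi 0.447
wrist bolt_mark 0.47 [0.5613, -0.042, 0.1439] r 0.110 phi 0.717
scene wrench_head 0.79 [0.6414, 0.0288, 0.1464] r 0.004 phi 0.502
scene wrench_handle 0.69 [0.6022, 0.0064, 0.1469] r 0.049 phi 0.518
scene grip 0.82 [0.4668, -0.0597, 0.1455] r 0.199 phi 0.470
scene neck 0.65 [0.5445, -0.0142, 0.1449] r 0.110 phi 0.420
scene bolt_mark 0.61 [0.6604, 0.0259, 0.1159] r 0.017 phi 2.860
side wrench_head 0.32 [0.4299, -0.3375, -0.0017] r 0.426 phi 1.043
side wrench_handle 0.81 [0.6004, 0.0097, 0.1448] r 0.049 phi 0.441
side grip 0.76 [0.4667, -0.0611, 0.1447] r 0.200 phi 0.476
side neck 0.66 [0.5428, -0.0193, 0.1451] r 0.113 phi 0.455
side bolt_mark 0.85 [0.6634, 0.0249, 0.1231] r 0.020 phi 2.854
[ 0.19  0.32 -0.22  2.05  0.1   0.78 -1.19]
```

>>> {"api": "arm_command", "payload": {
  "motion": [
    [34, 0, 0.2, 10, -2.9, 0, 0],
    [34, 0, 0.2, 10, -2.9, 0, 0],
    [34, 0, 0.2, 9, -2.6, 0, 0],
    [34, 0, 0.2, 7, -2.0, 0, 0],
    [34, 0, 0.1, 5, -1.4, 0, 0]
  ]
}}

```text
clock: 20.12
position: [0.4877, -0.0958, 0.3037]
ee_rot: [0.702, 1.455, -0.702]
force: [0.1, -0.4, 0.4]
width: 0.371
```

>>> {"api": "arm_command", "payload": {
  "motion": [
    [34, 0, 0.1, 4, -1.1, 0, 0],
    [34, 0, 0.1, 2, -0.6, 0, 0],
    [34, 0, 0, 0, 0, 0, 0],
    [34, 0, 0, 0, 0, 0, 0]
  ]
}}

```text
clock: 20.62
position: [0.4915, -0.0999, 0.3037]
ee_rot: [0.68, 1.462, -0.68]
force: [0.1, -0.3, -0.4]
width: 0.37
```

```bash
python3 -c "
from h import *
im=bend(); save(im,'w7.png'); print(best(pinpoint,'wrist','park'),best(pinpoint,'side','park'),best(pinpoint,'scene','park'))"
```

```text
t 20.62 grasp [ 0.4915 -0.0999  0.1447] r 0.2010 phi 0.706 (from -x, ccw+) toolyaw 0.701 F [ 0.1 -0.3 -0.4]
wrist grip 0.69 [0.4902, -0.0955, 0.1438] r 0.199 phi 0.685
wrist neck 0.7 [0.5591, -0.038, 0.1442] r 0.109 phi 0.676
scene wrench_head 0.69 [0.642, 0.0287, 0.1466] r 0.003 phi 0.624
scene grip 0.93 [0.4918, -0.0952, 0.1467] r 0.198 phi 0.689
scene neck 0.63 [0.5571, -0.0362, 0.144] r 0.110 phi 0.652
scene bolt_mark 0.91 [0.6642, 0.0241, 0.1194] r 0.021 phi 2.827
side wrench_head 0.55 [0.6448, 0.0286, 0.1444] r 0.002 phi 1.727
side wrench_handle 0.67 [0.6058, 0.0004, 0.1439] r 0.049 phi 0.661
side grip 0.65 [0.4935, -0.0971, 0.1438] r 0.198 phi 0.702
side neck 0.56 [0.555, -0.0386, 0.1461] r 0.113 phi 0.657
side bolt_mark 0.97 [0.666, 0.024, 0.121] r 0.022 phi 2.848
[(0.96, [0.5589, -0.0422, 0.1466])] [(0.64, [0.5621, -0.0348, 0.1413])] [(0.92, [0.5583, -0.0415, 0.1484])]
```

View pics/w7.png

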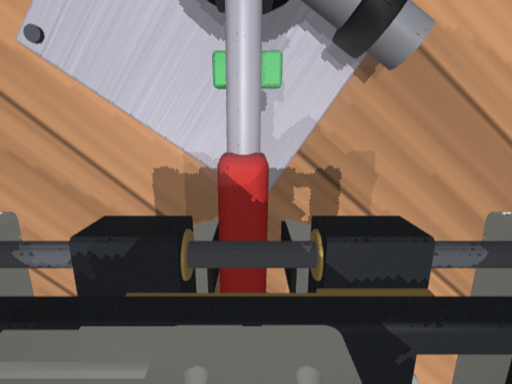

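>>> {"api": "arm_command", "payload": {
  "motion": [
    [60, 0, 0, 0, 0, 0, 0],
    [60, 0, 0, 0, 0, 0, 0],
    [60, 0, 0, 0, 0, 0, 0],
    [60, -20, 0, 0, 0, 0, 0],
    [60, -30, 0, 0, 0, 0, 0]
  ]
}}

```text
clock: 22.3
position: [0.4912, -0.1, 0.3536]
ee_rot: [0.679, 1.464, -0.68]
force: [0.5, -0.2, -0.4]
width: 0.65
```

>>> {"api": "arm_command", "payload": {
  "motion": [
    [60, -40, 0, 0, 0, 0, 0],
    [60, -30, 0, 0, 0, 0, 0],
    [60, 0, 0, 0, 0, 0, 0],
    [60, 0, 0, 0, 0, 0, 0]
  ]
}}

```text
clock: 22.8
position: [0.4913, -0.1001, 0.4232]
ee_rot: [0.679, 1.462, -0.68]
force: [-0.3, 0.2, -0.5]
width: 0.652
```

```bash
python3 -c "
from h import *
im=bend(); save(im,'w8.png')"
```

```text
t 22.80 grasp [ 0.4912 -0.1001  0.2642] r 0.2014 phi 0.705 (from -x, ccw+) toolyaw 0.700 F [-0.3  0.2 -0.5]
wrist wrench_handle 0.85 [0.6096, 0.0015, 0.1479] r 0.045 phi 0.693
wrist grip 0.88 [0.4885, -0.0954, 0.144] r 0.200 phi 0.679
wrist neck 0.61 [0.5623, -0.0375, 0.143] r 0.107 phi 0.691
scene wrench_head 0.56 [0.6465, 0.0303, 0.1447] r 0.002 phi 3.042
scene wrench_handle 0.62 [0.6068, 0.0008, 0.145] r 0.048 phi 0.667
scene grip 0.92 [0.4897, -0.0963, 0.1474] r 0.200 phi 0.686
scene neck 0.58 [0.5569, -0.0352, 0.1435] r 0.110 phi 0.644
scene bolt_mark 0.77 [0.6627, 0.0255, 0.1203] r 0.019 phi 2.873
side wrench_head 0.83 [0.6469, 0.03, 0.144] r 0.002 phi 2.936
side wrench_handle 0.62 [0.605, 0.0025, 0.142] r 0.048 phi 0.617
side grip 0.7 [0.4909, -0.0988, 0.1452] r 0.201 phi 0.700
side neck 0.96 [0.5558, -0.0389, 0.1445] r 0.113 phi 0.664
side bolt_mark 0.63 [0.6683, 0.0253, 0.1188] r 0.024 phi 2.926
```

View pics/w8.png

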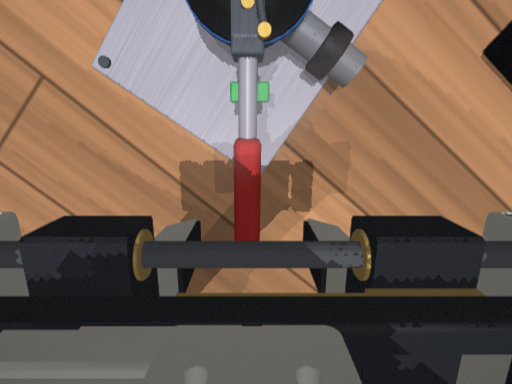

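```bash
python3 -c "
from h import *
arm.sign_off(); rep()"
```

```text
the job is handed in; nothing more can be done
the job is handed in; nothing more can be done
```

I tightened the bolt until the wrench's hinge broke over, swung the handle back over the green post, let go and handed the job in. The arm's clock stood at about 23 s of the 51 s allowed.

- **Break-over:** I kept the fingers loosely around the middle of the grip and pushed clockwise along the arc. The push peaked at about 8.5 N, then fell to about 4–5 N. I stopped at an estimated bend of 0.17–0.2 rad.
- **Swing back:** the handle was straight again within the first part of the return, with no force left on the tool.
- **Last checks:** the final wrist picture shows the wrench straight, with its shaft centred over the post. The networks put the neck about 3–6 mm from the park point. The fingers are open and about 12 cm above the wrench, with force readings near zero.
- **Less certain:**
  - The bend is worked out from finger travel, force drop and network points; I did not measure it directly. Single network readings of the head and hinge scattered by a few hundredths to 0.1 rad.
  - The bolt mark moved roughly 5–6 mm by the networks, though single readings scattered by several millimetres. The handle's travel after the catch suggests up to about 8 mm. Both are inside the 2–12 mm limits.
- **Pot, tray and jar:** I did not measure them again at the end, but the arm never came near the pot or tray and passed well above the jar.

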